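# Close the transit carton and hold the logger's start button through the flap hole

### The arm

A 6-joint arm with a two-finger parallel gripper is mounted at the origin on a cart in front of the work surface, level with it; the furniture and walls round the work are solid. World frame = base frame: x ahead of the robot, y to its left, z up, the work surface at z = 0. Lengths are in m, angles in rad, forces in N, time in s.
With the tool pointing down it reaches from about 0.35 to 0.975 m from the base axis. Payload 4.9 kg.
Tool frame: the origin (TCP) lies midway between the tips of the shut fingers; the grasp point (between the pads) lies 19 mm behind it; z points along the fingers, y is the direction in which the jaws open and shut (so a half turn about z gives the same grasp; the last joint's range is limited). The gripper opens to 85 mm and grips with 20 to 120 N. Pads are 22 mm wide; open, the fingers measure 114 mm over their backs; the gripper's body (76 mm by 85 mm) begins 54 mm behind the grasp point. The pads swing forward as they close: fully open they stand 13 mm farther back than shut.
Start: joints at [1.034, 0.053, 1.613, -0, 1.476, -0.119], TCP at [0.254, 0.571, 0.231] pointing down, gripper open.
Joint ranges: [-3.01, 3.01], [-1.01, 2.22], [0.06, 2.58], [-1.02, 4.17], [0.09, 2.62], [-3.14, 3.14]. Speed limits (rad/s): [2.57, 2.57, 3.14, 3.14, 3.14, 3.14].

### API

Orientations are given as a unit quaternion [w, x, y, z].
In Python, from plant import state, grab_frame, camera_params, job_done, boxes_of gives the robot as it stands.
- The arm moves only by the tool step_arm, never from a script. Its argument "steps" is a list of rows, each a list of 4 numbers: the shift along the tool's x, y, z in mm, then the turn about the tool's z in degrees. A call has 1 to 8 rows; each row shifts and turns the pose as measured when the row begins, along the tool's axes as they then stand; what a row does not reach is not made up. A row lasts 1/10 s, in which the tool goes at most 50 mm and 8.59 degrees, less where a joint would pass 70% of its speed; a pose out of reach is approached as far as the arm can. A call is refused whole if a number of a shift passes 50 or a number of a turn 8.59, either way. A call with a gripper value outside its range is refused whole. "claw" is the opening in per cent of the stroke, from 0 (shut) to 100 (fully open), set as the call begins (left out, the last holds). The fingers move at their own pace and stop on an object; the grip force is fixed at half the most. Time passes only in rows, so rows that do not move let the fingers close. It gives the time, the measured TCP pose, the force and the opening at its end, in the units of the state.
- state(): the state, without advancing time (a new reading comes with each control period).
- grab_frame(name): name is "scene" or "top"; returns (picture, depth): 384x512x3 uint8, red, green, blue; 384x512 float32, m along the optical axis (not along the pixel's ray), 0 where there is no reading.
- camera_params(name): a dict with "mtx" (3x3 intrinsics, pixels), "extrinsics" (4x4, takes a point from camera to world coordinates). Camera axes: x right, y down, z forward; pixel columns grow to the right and rows downward; lengths in m; the calibration is good to about 2 mm. A picture is of the moment at which its call begins. camera_params takes no time and is no camera call.
- job_done(): hands the job in, once; it reports no verdict.
Trained networks look in the newest picture that a camera, given by its name, has taken for a name from the list of things; names that differ only in an ending like _2 or _b are one class to them, and where a whole thing is asked for, a point or a joint stands for the part that bears it (a point fixed in the world has none). Each returns a list of dicts, best first, with "p" (0 to 1); they miss things now and then, are a little off and sometimes report something else, mostly with a low value. They report only what shows in the picture. A call takes as long as a camera call. They do not tell look-alikes from the thing itself.
- boxes_of(camera, label): "box" ([left, top, width, height] in pixels, round what is visible of it).
The state is a dict: "time": time; "joint_pos": joint angles; "joint_vel": joint speeds; "joint_efforts": joint torques, N m; "tool_pos": TCP position; "tool_rot": TCP orientation; "contact_force": force on the tool from outside, world axes, zero at the start; "ft_torque": the same for the moment, N m; "gripper_width": opening from 0.0 (shut) to 1.0 (fully open).
Only numpy, scipy, OpenCV 4.12 (cv2) and the standard library are available. Lean on these libraries where they do the work, as an engineer would, in place of code of your own. Each camera call takes 0.05 s, during which the arm holds its last target. There are 200 camera calls.

### The job

The open carton on the bench is ready to ship with a transit logger inside: fold its short flap down flat first, then fold the long flap down flat over it. Then take the stylus out of its stand, reach its thin tip through the hole in the long flap and gently press the logger's recessed start button fully down. Finish while still gripping the stylus and holding the button down, and leave the other things on the bench where they are.

Things in the scene. Friction and masses are not known exactly. Their poses are not given: they have to be found in the camera images.
- carton: Brown cardboard carton, 130 (x) x 170 (y) x 99 mm high, too heavy to move. Origin: centre of its underside; z up, x roughly away from the robot, +y its left side. In it, on foam: a round steel block (left) and the logger, a flat grey box (right) with a white button. Its two flaps are hinged on the left and right walls, at y = +83 and -83 mm, z = 100 mm in its frame.
- short_flap (a joint): Angle of the short flap (75 mm long from hinge to free edge, 122 mm wide, 3 mm thick cardboard, plain), hinged on the carton's left (+y) wall along the carton's x axis. 0 = folded down flat over the carton, 1.57 = standing upright, more = leaning outward. The upper/outer face is level with the hinge line. A stiff crease: it stays wherever it is left and needs about 1 N at its free edge to fold.
- long_flap (a joint): Angle of the long flap (115 mm from hinge to free edge, 126 mm wide, 3 mm cardboard, with a round hole), hinged on the carton's right (-y) wall along the carton's x axis. 0 = flat, its free edge lying 7 mm over the short flap; 1.57 = upright, more = leaning outward. Its outer (upper) face lies 4 mm off the hinge line. It stays where it is left and needs about 1 N at its free edge to fold.
- short_flap_hinge (a point): Middle of the short flap's hinge line, on the top of the carton's left wall, 100 mm above the bench.
- long_flap_hinge (a point): Middle of the long flap's hinge line, on the top of the carton's right wall, 100 mm above the bench. Beyond it to the right a second tall hardness tester stands on the bench (y below -0.42 m, x over 0.45 m): keep the arm clear of it.
- flap_hole (a point): Centre of the round hole, 21 mm across, at the outer face of the long flap, 48 mm from the hinge, halfway along the carton's x; it moves with the flap. With the flap flat it is 104 mm above the bench and straight above the button.
- button_travel (a joint): How far the logger's start button is pushed in: 0 = out, 0.006 m = fully down. A spring: 4 N holds it fully down; it comes back up when let go.
- start_button_top (a point): Centre of the button's upper face (it moves with it); when out it is 73 mm above the bench, recessed below the closed long flap. The button moves straight down.
- start_button: The white round button, 16 mm across; its origin is on its axis, 18 mm below its upper face; z up.
- stylus: Stylus, 140 mm long, about 50 g, upright in the stand. Origin at the tip; z runs up from tip to handle. Steel rod 6 mm across with a round tip from 0 to 75 mm, steel collar 20 mm across from 75 to 80 mm, then a square black handle 14 x 14 mm (sides along its x and y) from 80 to 140 mm.
- stylus_tip (a point): The stylus' tip, the origin of stylus.
- stand: Bare metal block 60 x 60 mm, 80 mm high, fixed, with an 11 mm vertical bore. Origin: centre of its underside. The stylus' rod hangs in the bore (tip 5 mm above the bench), its collar rests on the block, the handle stands from 85 to 145 mm over the bench. A tall hardness tester stands between stand and carton (x over 0.53 m, y 0.03 to 0.27 m): carry things round its front.
- test_block: Bystander: round steel hardness test block, 64 mm across, 15 mm high; origin under its centre.
- punch_pin: Bystander: stepped steel punch standing on its 32 mm flange, 62 mm high; origin under its centre.
- loupe: Bystander: black folding loupe lying flat, 34 x 67 x 12 mm; origin under its centre.
- sleeve: Bystander: plain steel sleeve, 36 mm across, 24 mm high; origin under its centre.
- pen: Bystander: pen lying flat, 145 mm long, 12 mm wide; origin under its centre.
Things that resemble listed ones, but are neither listed nor needed, are in the scene too. Leave any purple look-alike of the stylus alone.

How it is judged:
By the outcome, as a careful person would: the job done as asked, in the order asked, and still so for the second after the job is handed in, while the arm keeps its last pose, push and grip.
It also fails if it takes over 72 s, if anything falls off the work surface, if the arm or the gripper's body presses on something with over 40 N, if the wrist force passes 120 N, or if a joint passes its speed limit or range.

## Working session

There is one attempt and no reset: what is moved stays moved. The work goes in short steps, Python scripts to look and compute and a tool call to move; the robot and the scene stay as the last step left them, time stands still between calls to the robot, and variables do not carry over. Pictures are saved under pics/ and viewed, about 8 in all and at most 12, crops included, and the job is handed in when it is done.

Besides the shell and the picture viewer there is one more tool, called as name([rows], argument=value, ...), one row to a line, values as JSON. step_arm: Moves the arm, as the interface text tells. Its arguments: {"type":"object","properties":{"steps":{"type":"array"},"claw":{"type":"number"}},"required":["steps"]}

```bash
mkdir -p pics; cat > h.py <<'E'
import numpy as np, cv2
from plant import state, grab_frame, camera_params, job_done, boxes_of
def world(cam,d):
    P=camera_params(cam);K=np.array(P["mtx"]);T=np.array(P["extrinsics"])
    v,u=np.mgrid[:d.shape[0],:d.shape[1]]
    X=np.stack([(u-K[0,2])/K[0,0]*d,(v-K[1,2])/K[1,1]*d,d],-1)
    return X@T[:3,:3].T+T[:3,3]
def proj(cam,p):
    P=camera_params(cam);K=np.array(P["mtx"]);T=np.linalg.inv(np.array(P["extrinsics"]))
    c=T[:3,:3]@np.array(p)+T[:3,3];q=K@c;return q[:2]/q[2]
def save(n,im,box=None,s=1):
    if box: im=im[box[1]:box[3],box[0]:box[2]]
    cv2.imwrite(f"pics/{n}.png",cv2.resize(im[...,::-1],None,fx=s,fy=s,interpolation=cv2.INTER_CUBIC))
E
python3 - <<'E'
from h import *
s=state();print(s)
ims=[]
for c in("scene","top"):
    im,d=grab_frame(c);np.savez(f"{c}0.npz",im=im,d=d);ims.append(im)
    print(c,np.round(camera_params(c)["extrinsics"],3).tolist(),np.round(camera_params(c)["mtx"],1).tolist())
    W=world(c,d)
    for l in("carton","short_flap","long_flap","flap_hole","start_button","stylus","stand","stylus_tip"):
        for b in boxes_of(c,l)[:3]:
            x,y,w,h=b["box"];m=W[int(y+h/2),int(x+w/2)]
            print(c,l,round(b["p"],2),np.round(b["box"]).tolist(),np.round(m,3).tolist())
save("s0",ims[0],s=1.5);save("t0",ims[1],s=1.5)
E
```

```text
{'time': 0.0, 'joint_pos': array([ 1.03400275e+00,  5.33496250e-02,  1.61431050e+00,  2.11446649e-05,
        1.47596914e+00, -1.19028754e-01]), 'joint_vel': array([-5.59325845e-04,  1.49656330e-03, -3.37949198e-04,  9.37251918e-06,
       -1.74494539e-03,  4.38299533e-04]), 'joint_efforts': array([ 1.66406617e-04, -3.93711913e+01, -3.70162332e+01, -1.29897562e-04,
        7.08896274e-03,  1.45495818e-06]), 'tool_pos': array([0.25326496, 0.57070676, 0.23005763]), 'tool_rot': array([-3.37925594e-04,  2.07367614e-01,  9.78262560e-01, -9.60660113e-04]), 'contact_force': array([1.08047565, 0.23715604, 0.61301813]), 'ft_torque': array([-0.00084141,  0.07312836,  0.02357867]), 'gripper_width': 1.0017103548176065}
scene [[0.825, -0.41, 0.389, 0.19], [-0.565, -0.591, 0.575, -0.543], [-0.006, -0.694, -0.72, 0.87], [0.0, 0.0, 0.0, 1.0]] [[431.4, 0.0, 259.3], [0.0, 431.4, 191.7], [0.0, 0.0, 1.0]]
scene carton 0.87 [272.0, 214.0, 123.0, 134.0] [0.617, -0.2, 0.043]
scene carton 0.58 [327.0, 291.0, 10.0, 10.0] [0.571, -0.24, 0.076]
scene short_flap 0.74 [263.0, 213.0, 52.0, 52.0] [0.556, -0.112, 0
[... 576 characters left out ...]
-0.983, 1.045], [0.0, 0.0, 0.0, 1.0]] [[348.4, 0.0, 253.8], [0.0, 348.4, 191.1], [0.0, 0.0, 1.0]]
top carton 0.68 [327.0, 177.0, 104.0, 66.0] [0.575, -0.238, 0.073]
top short_flap 0.66 [394.0, 174.0, 41.0, 56.0] [0.582, -0.296, 0.17]
top long_flap 0.97 [394.0, 176.0, 41.0, 53.0] [0.582, -0.296, 0.17]
top flap_hole 0.64 [394.0, 174.0, 38.0, 55.0] [0.586, -0.295, 0.163]
top flap_hole 0.19 [138.0, 223.0, 10.0, 10.0] [0.527, 0.402, 0.127]
top stylus 0.51 [138.0, 225.0, 10.0, 8.0] [0.525, 0.402, 0.126]
top stylus 0.45 [127.0, 193.0, 18.0, 11.0] [0.608, 0.432, 0.108]
top stand 0.57 [134.0, 216.0, 32.0, 29.0] [0.523, 0.397, 0.083]
top stylus_tip 0.51 [129.0, 191.0, 14.0, 13.0] [0.609, 0.432, 0.116]
```

View pics/s0.png

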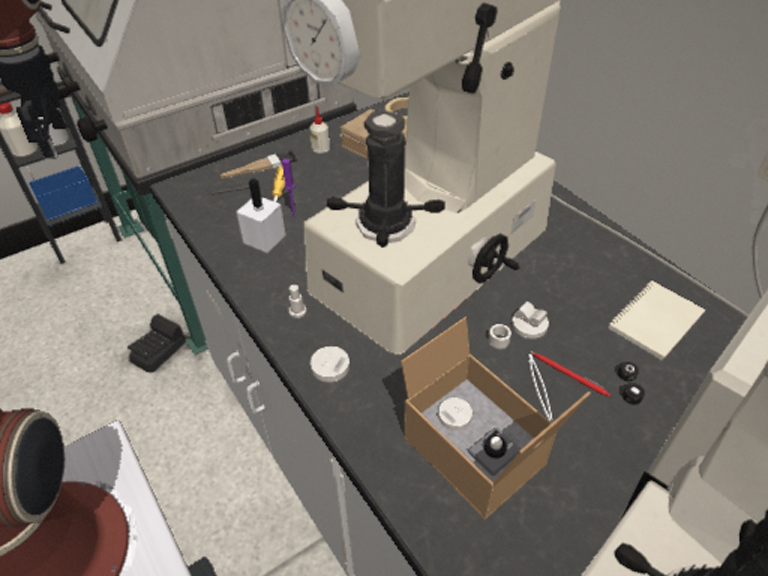

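View pics/t0.png

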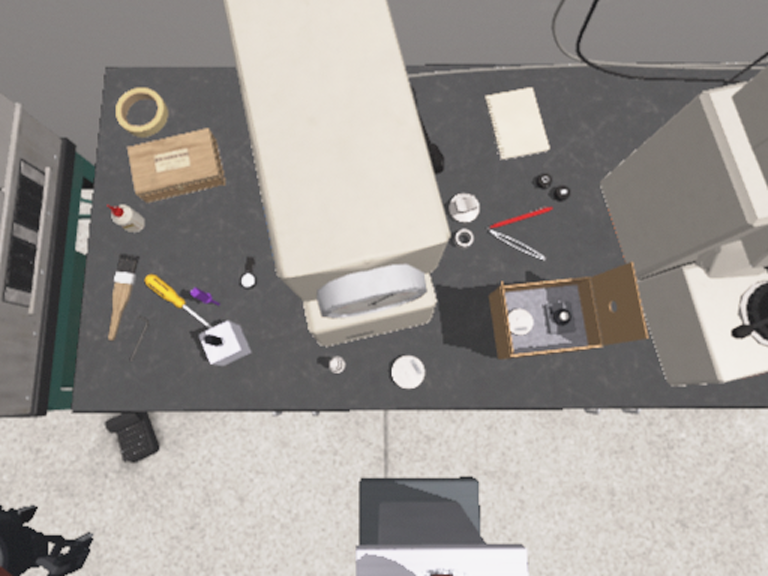

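The black-handled stylus stands in the metal stand at scene px (169,131) and top px (142,228). Its look-alikes are the purple stylus at scene (191,122) and top (135,197), the screwdriver at top (115,200) and the loupe at top (165,186). I choose the black one in the stand. The short flap is nearly upright and the long flap leans outward. Next I measure the geometry.

```bash
python3 - <<'E'
from h import *
D={c:np.load(c+"0.npz") for c in("scene","top")}
Wt=world("top",D["top"]["d"]);Ws=world("scene",D["scene"]["d"])
P=np.concatenate([Wt.reshape(-1,3),Ws.reshape(-1,3)])
reg=(P[:,0]>.45)&(P[:,0]<.7)&(P[:,1]>-.40)&(P[:,1]<-.06)
Q=P[reg]
m=Q[(Q[:,2]>.09)&(Q[:,2]<.103)]
r=cv2.minAreaRect(m[:,:2].astype(np.float32)*1000);print("rim",r,len(m))
for n,W in(("t",Wt),("s",Ws)):
    for nm,lo,hi in(("short",-.17,-.06),("long",-.40,-.27)):
        k=(W[...,0]>.47)&(W[...,0]<.68)&(W[...,1]>lo)&(W[...,1]<hi)&(W[...,2]>.112)&(W[...,2]<.23)
        q=W[k]
        if len(q)<20: print(n,nm,len(q));continue
        c=np.median(q,0)
        for _ in range(3):
            u,s,v=np.linalg.svd(q-c,full_matrices=False);nn=v[2];q=q[abs((q-c)@nn)<.005];c=q.mean(0)
        print(n,nm,len(q),c.round(4),nn.round(3),q.min(0).round(3),q.max(0).round(3))
    k=(W[...,0]>.47)&(W[...,0]<.58)&(W[...,1]>.35)&(W[...,1]<.45)
    q=W[k&(W[...,2]>.074)&(W[...,2]<.084)];print(n,"stand",cv2.minAreaRect(q[:,:2].astype(np.float32)*1000),len(q))
    q=W[k&(W[...,2]>.1)];print("handle",len(q),q.mean(0).round(4),q.min(0).round(3),q.max(0).round(3)); q=q[q[:,2]>.138];print("htop",len(q),q.mean(0).round(4) if len(q) else 0)
t=D["top"]["im"];save("c1",np.hstack([np.kron(t[195:255,110:190],np.ones((4,4,1),np.uint8)),np.kron(t[165:225,90:170],np.ones((4,4,1),np.uint8))]))
s=D["scene"]["im"];a=cv2.resize(s[95:175,140:220],(400,400),interpolation=2);b=cv2.resize(t[195:255,110:190],(533,400),interpolation=2)
save("c1",np.hstack([a,b])[:,:800])
E
```

```text
rim ((585.7349853515625, -257.5904846191406), (153.76702880859375, 310.9449157714844), 14.80532455444336) 1224
t short 88 [ 0.5579 -0.1024  0.1627] [ 0.101 -0.978  0.182] [ 0.5   -0.115  0.115] [ 0.619 -0.094  0.175]
t long 187 [ 0.589  -0.2944  0.1668] [ 0.05  -0.97  -0.239] [ 0.559 -0.308  0.113] [ 0.62  -0.279  0.212]
t stand ((527.8765869140625, 410.29681396484375), (60.38130569458008, 62.08507537841797), 25.146400451660156) 405
handle 63 [0.5273 0.4068 0.1316] [0.52  0.401 0.101] [0.536 0.416 0.147]
htop 31 [0.5277 0.4088 0.1444]
s short 1108 [ 0.5599 -0.1117  0.1461] [ 0.099 -0.971  0.216] [ 0.5   -0.126  0.112] [ 0.623 -0.097  0.179]
s long 144 [ 0.5728 -0.3038  0.1805] [-0.089  0.977  0.194] [ 0.536 -0.313  0.113] [ 0.601 -0.288  0.217]
s stand ((529.6903076171875, 405.68634033203125), (63.0289306640625, 62.20943069458008), 27.276487350463867) 233
handle 103 [0.5286 0.4026 0.1267] [0.521 0.397 0.1  ] [0.538 0.412 0.15 ]
htop 32 [0.529  0.4038 0.1445]
```

View pics/c1.png

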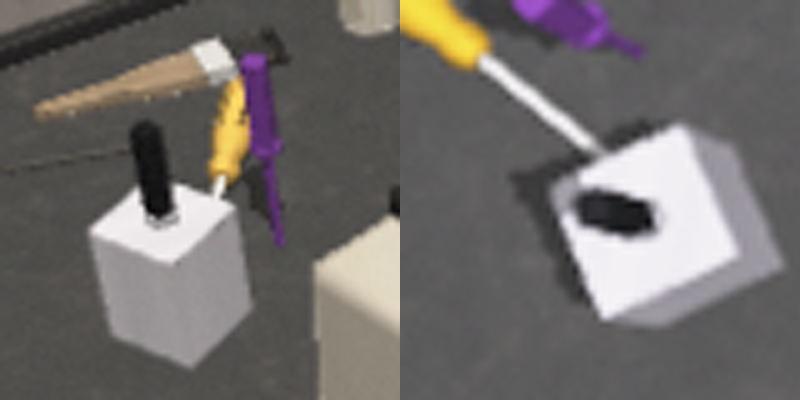

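The crop confirms the choice: the black handle stands upright in the bright metal block, and the purple one leans beside it. I estimate carton yaw at about 5.8°, the short hinge at (0.560, -0.116), the long hinge at (0.577, -0.281), and both flaps about 12° outward. I'm setting up a move calculator and going to the short flap with the fingers shut.

```bash
cat > p.py <<'E'
import sys,json
from h import *
from scipy.spatial.transform import Rotation as R
# usage: p.py yaw_deg(of tool y, world) x,y,z [x,y,z...]  -> rows in tool axes (mm, deg)
s=state();q=s["tool_rot"];M=R.from_quat([q[1],q[2],q[3],q[0]]).as_matrix()
p=s["tool_pos"];yaw=np.degrees(np.arctan2(M[1,1],M[0,1]))
print("at",p.round(4),"yaw",yaw.round(1),"F",s["contact_force"].round(1),"w",round(s["gripper_width"],3),"t",round(s["time"],2),"tilt",M[:2,2].round(3))
if len(sys.argv)>1:
    dy=(float(sys.argv[1])-yaw+180)%360-180; rows=[]
    for w in sys.argv[2:]:
        t=np.array([float(a) for a in w.split(",")]);d=(t-p)*1000
        n=max(1,int(np.ceil(np.abs(d).max()/48)),int(np.ceil(np.linalg.norm(d)/48)))
        k=n if w==sys.argv[-1] else n
        for i in range(n):
            st=np.clip(dy,-8,8); a=np.radians(yaw)
            Y=np.array([np.cos(a),np.sin(a),0]);X=np.array([Y[1]*-1,Y[0],0]) # X = Y x Z, Z=-z
            v=d/n; rows.append([int(round(v@X)),int(round(v@Y)),int(round(-v[2])),round(float(-st),1)])
            yaw+=st;dy-=st
        p=t
    for i in range(0,len(rows),8): print(json.dumps(rows[i:i+8]))
    if abs(dy)>.1: print("yaw left",dy)
E
python3 p.py 95.8 .38,.25,.26 .40,-.06,.26 .555,-.058,.23 .555,-.058,.14
```

```text
at [0.2536 0.5712 0.2313] yaw 66.1 F [-0.3  0.2  0.1] w 0.999 t 0.9 tilt [0. 0.]
[[-31, -30, -4, -8.0], [-26, -34, -4, -8.0], [-21, -38, -4, -8.0], [-16, -40, -4, -5.7], [-12, -42, -4, -0.0], [-12, -42, -4, -0.0], [-12, -42, -4, -0.0], [-12, -42, -4, -0.0]]
[[2, -44, 0, -0.0], [2, -44, 0, -0.0], [2, -44, 0, -0.0], [2, -44, 0, -0.0], [2, -44, 0, -0.0], [2, -44, 0, -0.0], [2, -44, 0, -0.0], [-39, -3, 8, -0.0]]
[[-39, -3, 8, -0.0], [-39, -3, 8, -0.0], [-39, -3, 8, -0.0], [0, 0, 45, -0.0], [0, 0, 45, -0.0]]
```

step_arm([
  [-31, -30, -4, -8],
  [-26, -34, -4, -8],
  [-21, -38, -4, -8],
  [-16, -40, -4, -5.7],
  [-12, -42, -4, 0],
  [-12, -42, -4, 0],
  [-12, -42, -4, 0],
  [-12, -42, -4, 0],
], claw=0)

```text
time: 1.7
tool_pos: [0.3887, 0.2435, 0.2635]
tool_rot: [0.001, -0.067, 0.998, 0.0]
contact_force: [0.1, 0.7, 0.4]
gripper_width: 0.001
```

step_arm([
  [2, -44, 0, 0],
  [2, -44, 0, 0],
  [2, -44, 0, 0],
  [2, -44, 0, 0],
  [2, -44, 0, 0],
  [2, -44, 0, 0],
  [2, -44, 0, 0],
])

```text
time: 2.4
tool_pos: [0.4165, -0.0758, 0.2669]
tool_rot: [0.006, -0.067, 0.998, -0.001]
contact_force: [-0.0, 0.8, -1.1]
gripper_width: 0.005
```

```bash
python3 p.py 95.8 .40,-.055,.26 .555,-.056,.23 .555,-.056,.145
```

```text
at [ 0.4165 -0.0758  0.2669] yaw 97.7 F [-0.   0.8 -1.1] w 0.005 t 2.4 tilt [ 0.012 -0.   ]
[[14, 23, 7, 1.9], [-39, -4, 8, -0.0], [-39, -4, 8, -0.0], [-39, -4, 8, -0.0], [-39, -4, 8, -0.0], [0, 0, 43, -0.0], [0, 0, 43, -0.0]]
```

step_arm([
  [0, 23, 0, 1.9],
  [-39, -4, 8, 0],
  [-39, -4, 8, 0],
  [-39, -4, 8, 0],
  [-39, -4, 8, 0],
  [0, 0, 43, 0],
  [0, 0, 43, 0],
  [0, 0, 0, 0],
])

```text
time: 3.2
tool_pos: [0.5798, -0.0691, 0.1538]
tool_rot: [0.013, -0.037, 0.999, -0.004]
contact_force: [-2.2, 0.0, -1.3]
gripper_width: 0.004
```

```bash
python3 p.py 95.8 .557,-.166,.142 .557,-.170,.105
```

```text
at [ 0.5798 -0.0691  0.1538] yaw 94.3 F [-2.2  0.  -1.3] w 0.004 t 3.2 tilt [ 0.026 -0.007]
[[10, -32, 4, -1.5], [11, -31, 4, -0.0], [11, -31, 4, -0.0], [0, -4, 37, -0.0]]
```

step_arm([
  [4, -16, 2, -1.5],
  [4, -16, 2, 0],
  [4, -16, 2, 0],
  [3, -16, 2, 0],
  [2, -16, 2, 0],
  [0, -14, 2, 0],
  [0, -4, 12, 0],
  [0, 0, 12, 0],
])

```text
time: 4.0
tool_pos: [0.5787, -0.1746, 0.1303]
tool_rot: [0.02, -0.052, 0.998, -0.007]
contact_force: [0.1, 0.5, 0.5]
gripper_width: 0.001
```

```bash
python3 p.py 95.8 .56,-.170,.105
```

```text
at [ 0.5787 -0.1746  0.1303] yaw 95.9 F [0.1 0.5 0.5] w 0.001 t 4.0 tilt [ 0.041 -0.011]
[[18, 7, 25, 0.1]]
```

step_arm([
  [3, 1, 9, 0],
  [0, 1, 9, 0],
  [0, 0, 6, 0],
  [0, 0, 4, 0],
  [0, 0, 3, 0],
])

```text
time: 4.5
tool_pos: [0.5757, -0.172, 0.0992]
tool_rot: [0.017, -0.053, 0.998, -0.006]
contact_force: [-12.4, 2.5, 23.5]
gripper_width: 0.001
```

step_arm([
  [0, 0, -20, 0],
  [5, 0, -45, 0],
  [5, 0, -45, 0],
  [5, 0, -45, 0],
  [0, 0, -20, 0],
  [0, 0, 0, 0],
], claw=0)

```text
time: 5.1
tool_pos: [0.553, -0.1682, 0.2762]
tool_rot: [0.014, -0.055, 0.998, -0.004]
contact_force: [-0.5, -0.1, -0.3]
gripper_width: -0.002
```

```bash
python3 - <<'E'
from h import *
im,d=grab_frame("scene");W=world("scene",d)
np.savez("s1.npz",im=im,d=d)
k=(W[...,0]>.49)&(W[...,0]<.63)&(W[...,1]>-.2)&(W[...,1]<-.10)&(W[...,2]>.09)&(W[...,2]<.15)
q=W[k];print(len(q),np.percentile(q,[2,50,98],axis=0).round(4))
k=(W[...,0]>.5)&(W[...,0]<.65)&(W[...,1]>-.34)&(W[...,1]<-.27)&(W[...,2]>.112)&(W[...,2]<.23)
q=W[k];print(len(q),np.percentile(q,[1,50,99],axis=0).round(4))
save("s1",im,(230,60,430,360),2)
E
python3 p.py 95.8 .54,-.312,.28 .54,-.312,.215
```

```text
1864 [[ 0.5016 -0.1944  0.0959]
 [ 0.5601 -0.1568  0.1023]
 [ 0.6262 -0.1167  0.1052]]
411 [[ 0.5181 -0.3158  0.114 ]
 [ 0.5716 -0.3043  0.1838]
 [ 0.6435 -0.2869  0.2167]]
at [ 0.5525 -0.168   0.2746] yaw 96.3 F [0.2 0.6 0.2] w 0.001 t 5.15 tilt [ 0.026 -0.005]
[[7, -35, -1, 0.5], [7, -36, -1, -0.0], [7, -36, -1, -0.0], [7, -36, -1, -0.0], [0, 0, 33, -0.0], [0, 0, 33, -0.0]]
```

View pics/s1.png

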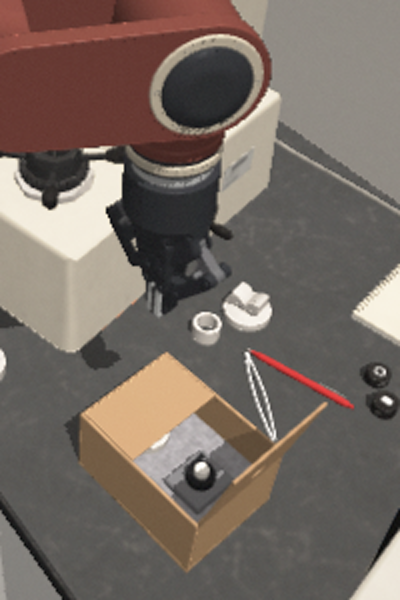

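The short flap is flat: the picture shows its brown panel lying level over the carton's left half, and depth puts it at about 0.10 m. For the long flap I'll straddle its free edge with open jaws, so the arm stays well clear of the second tester.

step_arm([
  [4, -25, 0, 0.4],
  [4, -25, 0, 0],
  [4, -25, 0, 0],
  [4, -25, 0, 0],
  [4, -22, 0, 0],
  [0, 0, 0, 0],
], claw=100)

```text
time: 5.75
tool_pos: [0.5416, -0.2901, 0.2557]
tool_rot: [0.003, -0.054, 0.999, 0.004]
contact_force: [0.7, -0.5, -0.1]
gripper_width: 0.989
```

```bash
python3 p.py 95.8 .54,-.292,.28 .54,-.292,.182
```

```text
at [ 0.5416 -0.2901  0.2557] yaw 96.2 F [ 0.7 -0.5 -0.1] w 0.989 t 5.75 tilt [0.006 0.009]
[[2, -2, -24, 0.4], [0, 0, 33, -0.0], [0, 0, 33, -0.0], [0, 0, 33, -0.0]]
```

step_arm([
  [0, -2, 18, 0],
  [0, 0, 18, 0],
  [0, 0, 18, 0],
  [0, 0, 14, 0],
  [0, 15, -2, 0],
  [0, 15, -2, 0],
  [0, 15, -2, 0],
])

```text
time: 6.45
tool_pos: [0.5332, -0.2382, 0.1794]
tool_rot: [-0.004, -0.054, 0.998, 0.011]
contact_force: [-0.1, -1.6, 0.4]
gripper_width: 1.0
```

step_arm([
  [0, 14, -2, 0],
  [0, 14, -1, 0],
  [0, 14, -1, 0],
  [0, 10, 0, 0],
])

```text
time: 6.85
tool_pos: [0.5286, -0.1805, 0.1895]
tool_rot: [-0.001, -0.055, 0.998, 0.01]
contact_force: [0.7, -0.5, 0.7]
gripper_width: 0.998
```

```bash
python3 - <<'E'
from h import *
im,d=grab_frame("scene");W=world("scene",d)
save("s2",im,(250,150,430,360),2.5)
E
python3 p.py
```

```text
at [ 0.5285 -0.1794  0.1894] yaw 96.4 F [ 1.5  1.4 -0.2] w 0.999 t 6.9 tilt [-0.003  0.02 ]
```

View pics/s2.png

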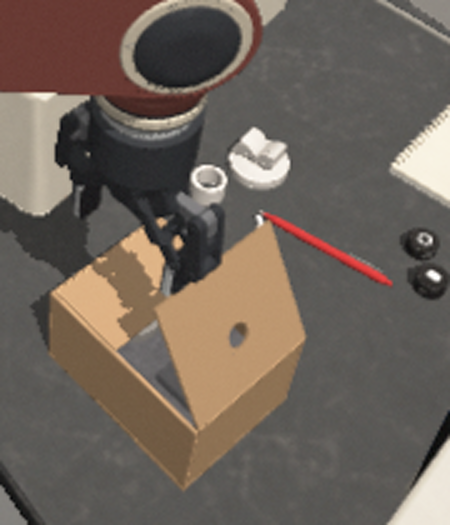

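The long flap now leans inward, free edge up by the finger, hole visible at crop (238,334). Next I raise, shut the fingers and press it down from outside.

step_arm([
  [0, 0, -35, 0],
  [0, 0, -40, 0],
  [-2, -25, -4, 0],
  [-2, -25, -4, 0],
  [-2, -25, -4, 0],
  [-2, -20, -4, 0],
  [0, 0, 0, 0],
], claw=0)

```text
time: 7.6
tool_pos: [0.5481, -0.2751, 0.2826]
tool_rot: [-0.001, -0.058, 0.998, 0.01]
contact_force: [-0.2, 0.7, -0.6]
gripper_width: 0.002
```

```bash
python3 p.py 95.8 .545,-.286,.26 .545,-.286,.165
```

```text
at [ 0.5481 -0.2751  0.2826] yaw 96.6 F [-0.2  0.7 -0.6] w 0.002 t 7.6 tilt [-0.002  0.019]
[[4, -10, 23, 0.8], [0, 0, 48, -0.0], [0, 0, 48, -0.0]]
```

step_arm([
  [2, -11, 20, 0.8],
  [0, 0, 32, 0],
  [0, 0, 32, 0],
  [0, 0, 28, 0],
  [0, 0, 0, 0],
])

```text
time: 8.1
tool_pos: [0.5477, -0.2822, 0.1685]
tool_rot: [0.001, -0.05, 0.999, 0.01]
contact_force: [-0.8, -0.1, -0.8]
gripper_width: -0.001
```

step_arm([
  [0, 15, -1, 0],
  [0, 15, 0, 0],
  [0, 14, 3, 0],
  [0, 13, 5, 0],
  [0, 12, 10, 0],
  [0, 6, 12, 0],
  [0, 2, 12, 0],
])

```text
time: 8.8
tool_pos: [0.5436, -0.198, 0.1361]
tool_rot: [0.007, -0.052, 0.999, 0.006]
contact_force: [-1.0, -0.0, -0.3]
gripper_width: -0.002
```

```bash
python3 p.py 95.8 .545,-.205,.108
```

```text
at [ 0.5436 -0.198   0.1361] yaw 95.9 F [-1.  -0.  -0.3] w -0.002 t 8.8 tilt [0.013 0.013]
[[-1, -7, 28, 0.1]]
```

step_arm([
  [0, -2, 10, 0],
  [0, -2, 9, 0],
  [0, 0, 7, 0],
  [0, 0, 3, 0],
  [0, 0, 2, 0],
])

```text
time: 9.3
tool_pos: [0.5434, -0.2012, 0.1034]
tool_rot: [0.004, -0.051, 0.999, 0.009]
contact_force: [-7.5, 5.0, 17.1]
gripper_width: -0.004
```

step_arm([
  [0, 0, -15, 0],
  [4, 0, -45, 0],
  [8, 0, -45, 0],
  [30, 0, -40, 0],
  [40, 0, -10, 0],
  [40, 5, 0, 0],
  [20, 30, 0, 0],
  [0, 0, 0, 0],
], claw=60)

```text
time: 10.1
tool_pos: [0.3936, -0.1876, 0.2638]
tool_rot: [0.004, -0.048, 0.999, 0.007]
contact_force: [1.0, -0.8, -0.3]
gripper_width: 0.6
```

```bash
python3 - <<'E'
from h import *
im,d=grab_frame("top");W=world("top",d);np.savez("t3.npz",im=im,d=d)
k=(W[...,0]>.49)&(W[...,0]<.65)&(W[...,1]>-.3)&(W[...,1]<-.10)&(W[...,2]>.09)&(W[...,2]<.16)
q=W[k];print(len(q),np.percentile(q,[2,50,98],axis=0).round(4))
save("t3",im,(250,140,440,260),4)
for l in("flap_hole","start_button"):
    for b in boxes_of("top",l)[:2]:
        x,y,w,h=b["box"];print(l,b["p"],np.round(b["box"],1),W[int(y+h/2),int(x+w/2)])
E
python3 p.py 116 .40,.02,.27 .40,.28,.27 .528,.406,.24
```

```text
2926 [[ 0.5057 -0.2776  0.0955]
 [ 0.5671 -0.1932  0.102 ]
 [ 0.6325 -0.1141  0.1063]]
flap_hole 0.8 [352.3 184.   48.8  48.3] [ 0.57677769 -0.22234722  0.10311237]
at [ 0.3955 -0.1891  0.2634] yaw 95.5 F [-0.1  0.7  0.4] w 0.603 t 10.25 tilt [0.005 0.015]
[[-5, 42, -1, -8.0], [-11, 40, -1, -8.0], [-16, 39, -1, -4.5], [-19, 37, -1, -0.0], [-19, 37, -1, -0.0], [-19, 39, 0, -0.0], [-19, 39, 0, -0.0], [-19, 39, 0, -0.0]]
[[-19, 39, 0, -0.0], [-19, 39, 0, -0.0], [-19, 39, 0, -0.0], [-43, 14, 8, -0.0], [-43, 14, 8, -0.0], [-43, 14, 8, -0.0], [-43, 14, 8, -0.0]]
```

View pics/t3.png

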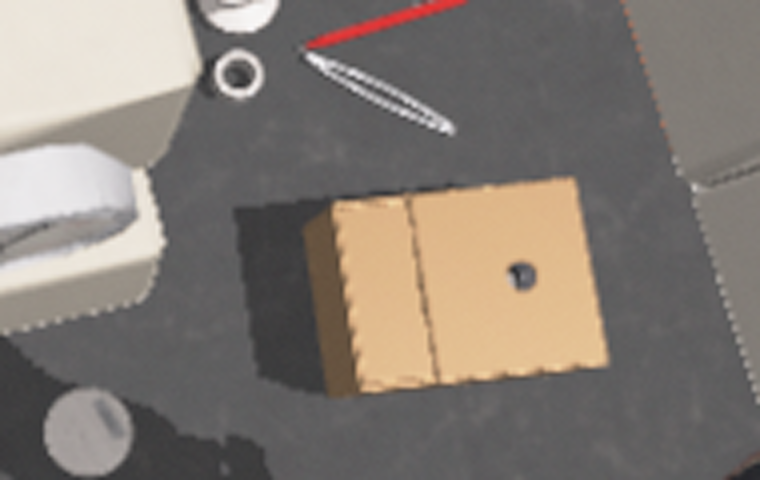

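Both flaps lie flat with the long one on top. The hole is at crop (522,276), which is top px (380.5, 209). I'm going to the stylus round the tester's front.

step_arm([
  [-5, 42, -1, -8],
  [-9, 40, -1, -8],
  [-14, 39, -1, -4.5],
  [-17, 37, -1, 0],
  [-17, 37, -1, 0],
  [-17, 39, 0, 0],
  [-17, 39, 0, 0],
  [-17, 39, 0, 0],
])

```text
time: 11.05
tool_pos: [0.3917, 0.15, 0.2716]
tool_rot: [0.002, -0.226, 0.974, 0.008]
contact_force: [1.6, -0.2, -0.6]
gripper_width: 0.598
```

step_arm([
  [-18, 39, 0, 0],
  [-18, 39, 0, 0],
  [-18, 39, 0, 0],
  [-18, 39, 0, 0],
  [0, 0, 0, 0],
])

```text
time: 11.55
tool_pos: [0.3895, 0.3357, 0.2709]
tool_rot: [-0.0, -0.23, 0.973, 0.007]
contact_force: [0.2, -1.0, -0.2]
gripper_width: 0.601
```

```bash
python3 p.py 116 .42,.34,.24 .528,.406,.23; python3 - <<'E'
from h import *
P=camera_params("top");K=np.array(P["mtx"]);T=np.array(P["extrinsics"])
def ray(u,v,z):
    r=T[:3,:3]@np.linalg.inv(K)@[u,v,1];return T[:3,3]+r*(z-T[2,3])/r[2]
# hole centre by dark pixels in flap
f=np.load("t3.npz");g=cv2.cvtColor(f["im"],cv2.COLOR_RGB2HSV)[200:220,370:392]
m=(g[...,1]<70);v,u=np.nonzero(m);print(m.sum(),u.mean()+370,v.mean()+200,ray(u.mean()+370,v.mean()+200,.102))
print(ray(380.2,208.7,.104))
# handle top outline
t=np.load("top0.npz");W=world("top",t["d"]);h=cv2.cvtColor(t["im"],cv2.COLOR_RGB2GRAY)
print(h[218:236,132:154])
print((W[218:236,132:154,2]*1000).astype(int))
E
```

```text
at [0.3895 0.3357 0.2709] yaw 116.6 F [ 0.2 -1.  -0.2] w 0.601 t 11.55 tilt [-0.004  0.014]
[[-29, -10, 31, 0.6], [-42, 4, 3, -0.0], [-42, 4, 3, -0.0], [-42, 4, 3, -0.0]]
40 380.025 208.775 [ 0.5747275  -0.23353826  0.102     ]
[ 0.57466376 -0.23330443  0.104     ]
[[ 86  83  81  69  61  61  88 130 172 192 208 234 241 241 242 242 242 240
  240 240 240 233]
 [ 69  60  61  59  63  61 109 180 223 236 239 239 241 242 242 242 242 240
  240 240 240 240]
 [ 61  61  61  62 107 172 210 237 241 239 240 240 241 242 242 242 241 241
  240 240 240 239]
 [ 61  61 105 119 149 230 241 241 241 239 240 240 241 242 242 242 241 240
  240 240 240 239]
 [ 80 111 149 161 160 212 225 219 227 229 237 241 242 242 242 242 241 240
  240 240 240 239]
 [ 97 148 160 161 146 135 132 103 142 162 196 215 229 240 242 242 241 240
  240 240 240 238]
 [ 98 147 162 147 106  62  47  49  46  39  48  68 146 202 216 225 232 238
  240 240 239 238]
 [ 83 143 162 130  78  44  47  49  47  40  33  34  31  33  56 140 193 234
  240 240 239 238]
 [ 62 122 154 151  97  46  47  50  50  39  33  31  32  34  33  92 177 222
  237 240 239 23
[... 2211 characters left out ...]
 76   79]
 [   0    0   -1   78   78   76   79   80  117  115  103  103   98   94
    91   84   79   79   82   78   76   82]
 [   0    1    2   81   80   76   81   81   78   81   78   79   84   84
    87   82   77   77   79   79   82   81]
 [  -2    0   -1    0   80   81   79   77   77   81   80   78   79   78
    80   81   79   81   80 1044   78   80]
 [   0   -4    1   -2   75   77   82   80   81   79   80   80   77   79
    80   75   78   79   79   78   80   78]
 [   0    0    0   -3   79   80   80   77   78   80   78   79   80   77
    76   79   79   79   78   83   78   80]
 [  -1    2    0    1    0   80   81   80   79   77   79   81   79   79
    77   76   78   78   78   80   77   81]]
```

step_arm([
  [-29, -10, 8, 8],
  [-40, 2, 3, 8],
  [-40, -4, 3, 8],
  [-35, -10, 3, 7],
  [0, 0, 0, 0],
])

```text
time: 12.05
tool_pos: [0.5406, 0.3522, 0.2466]
tool_rot: [-0.005, 0.047, 0.999, 0.004]
contact_force: [-0.1, 0.6, -0.2]
gripper_width: 0.596
```

```bash
python3 p.py 85 .528,.4065,.19 .528,.4065,.10
```

```text
at [0.5406 0.3522 0.2466] yaw 84.7 F [-0.1  0.6 -0.2] w 0.596 t 12.05 tilt [-0.009  0.009]
[[9, 26, 28, -0.3], [9, 27, 28, -0.0], [0, 0, 45, -0.0], [0, 0, 45, -0.0]]
```

step_arm([
  [9, 26, 0, 0],
  [9, 27, 0, 0],
  [0, 0, 20, 0],
  [0, 0, 0, 0],
])

```text
time: 12.45
tool_pos: [0.5302, 0.4065, 0.2218]
tool_rot: [-0.008, 0.047, 0.999, 0.002]
contact_force: [-0.7, -0.9, -1.3]
gripper_width: 0.605
```

```bash
python3 p.py 85 .528,.4065,.18 .528,.4065,.10; python3 - <<'E'
from h import *
im,d=grab_frame("scene");save("s4",im,(140,60,240,180),5)
im,d=grab_frame("top");save("t4",im,(100,180,180,250),7)
E
```

```text
at [0.5302 0.4065 0.2218] yaw 84.6 F [-0.7 -0.9 -1.3] w 0.605 t 12.45 tilt [-0.015  0.005]
[[2, 0, 42, -0.4], [0, 0, 40, -0.0], [0, 0, 40, -0.0]]
```

View pics/s4.png

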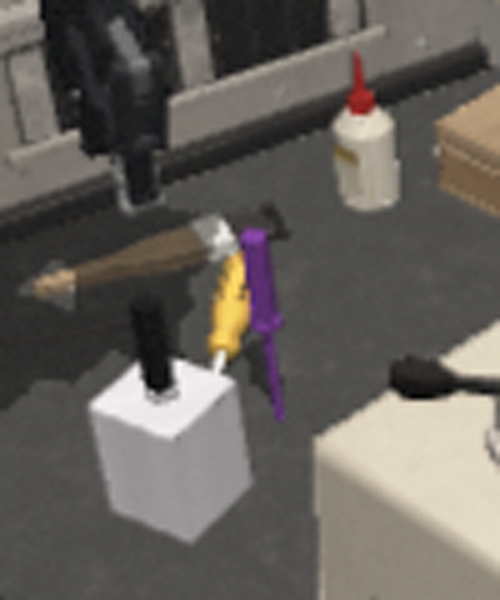

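The gripper hangs straight above the black handle (crop (150,340)) with its fingers either side, and the purple look-alike stays clear. Descending.

step_arm([
  [2, 0, 22, 0],
  [0, 0, 22, 0],
  [0, 0, 22, 0],
  [0, 0, 22, 0],
  [0, 0, 18, 0],
  [0, 0, 12, 0],
  [0, 0, 0, 0],
])

```text
time: 13.25
tool_pos: [0.5351, 0.4085, 0.1143]
tool_rot: [0.001, 0.049, 0.999, 0.008]
contact_force: [-0.6, -0.3, -0.2]
gripper_width: 0.595
```

```bash
python3 p.py 85 .528,.4065,.10
```

```text
at [0.5351 0.4085 0.1143] yaw 84.4 F [-0.6 -0.3 -0.2] w 0.595 t 13.25 tilt [0.003 0.016]
[[7, -3, 14, -0.6]]
```

step_arm([
  [5, -2, 9, 0],
  [2, 0, 6, 0],
  [0, 0, 0, 0],
])

```text
time: 13.55
tool_pos: [0.5289, 0.4079, 0.1008]
tool_rot: [0.003, 0.049, 0.999, 0.009]
contact_force: [0.8, -0.5, -0.2]
gripper_width: 0.597
```

step_arm([
  [0, 0, 0, 0],
  [0, 0, 0, 0],
  [0, 0, 0, 0],
  [0, 0, 0, 0],
  [0, 0, 0, 0],
  [0, 0, 0, 0],
], claw=0)

```text
time: 14.15
tool_pos: [0.5298, 0.4087, 0.1031]
tool_rot: [0.004, 0.049, 0.999, 0.01]
contact_force: [-0.5, -0.6, -0.6]
gripper_width: 0.176
```

```bash
python3 p.py
```

```text
at [0.5298 0.4087 0.1031] yaw 84.4 F [-0.5 -0.6 -0.6] w 0.176 t 14.15 tilt [0.01 0.02]
```

Gripped: the opening is about 15 mm, so it is flat on the 14 mm handle. Lifting straight up.

step_arm([
  [0, 0, -15, 0],
  [0, 0, -22, 0],
  [0, 0, -25, 0],
  [0, 0, -25, 0],
  [0, 0, -25, 0],
  [0, 0, -25, 0],
  [0, 0, -25, 0],
  [0, 0, 0, 0],
])

```text
time: 14.95
tool_pos: [0.5283, 0.4053, 0.2786]
tool_rot: [0.006, 0.049, 0.999, 0.011]
contact_force: [-0.0, 0.1, 0.4]
gripper_width: 0.182
```

```bash
python3 p.py 92 .40,.36,.28 .40,-.05,.28
```

```text
at [0.5283 0.4053 0.2786] yaw 84.4 F [-0.   0.1  0.4] w 0.182 t 14.95 tilt [0.013 0.022]
[[41, -19, 0, -7.6], [43, -14, 0, -0.0], [43, -14, 0, -0.0], [2, -46, 0, -0.0], [2, -46, 0, -0.0], [2, -46, 0, -0.0], [2, -46, 0, -0.0], [2, -46, 0, -0.0]]
[[2, -46, 0, -0.0], [2, -46, 0, -0.0], [2, -46, 0, -0.0], [2, -46, 0, -0.0]]
```

step_arm([
  [38, -14, 0, -3],
  [38, -14, 0, -3],
  [38, -14, 0, -2],
  [10, -35, 0, 0],
  [2, -40, 0, 0],
  [2, -40, 0, 0],
  [2, -40, 0, 0],
  [2, -40, 0, 0],
])

```text
time: 15.75
tool_pos: [0.3966, 0.1685, 0.2643]
tool_rot: [0.004, -0.029, 1.0, 0.01]
contact_force: [0.7, -0.5, -0.2]
gripper_width: 0.175
```

step_arm([
  [2, -40, 0, 0],
  [2, -40, 0, 0],
  [2, -40, 0, 0],
  [2, -40, 0, 0],
  [2, -40, 0, 0],
  [0, 0, 0, 0],
])

```text
time: 16.35
tool_pos: [0.3939, -0.0425, 0.2547]
tool_rot: [0.002, -0.027, 1.0, 0.009]
contact_force: [0.4, 0.1, -0.1]
gripper_width: 0.176
```

```bash
python3 p.py 92 .42,-.19,.28 .574,-.2355,.28
```

```text
at [ 0.3939 -0.0425  0.2547] yaw 93.0 F [ 0.4  0.1 -0.1] w 0.176 t 16.35 tilt [0.004 0.019]
[[-5, -37, -6, 1.0], [-5, -37, -6, -0.0], [-5, -37, -6, -0.0], [-5, -37, -6, -0.0], [-38, -13, 0, -0.0], [-38, -13, 0, -0.0], [-38, -13, 0, -0.0], [-38, -13, 0, -0.0]]
```

step_arm([
  [-4, -36, -3, 0],
  [-4, -36, -3, 0],
  [-4, -36, -3, 0],
  [-4, -34, -3, 0],
  [-30, -11, -2, 0],
  [-30, -11, -2, 0],
  [-30, -11, -2, 0],
  [0, 0, 0, 0],
])

```text
time: 17.15
tool_pos: [0.5115, -0.2135, 0.2628]
tool_rot: [-0.0, -0.027, 1.0, 0.013]
contact_force: [-0.2, 0.5, -0.7]
gripper_width: 0.178
```

```bash
python3 p.py 93 .574,-.2355,.245
```

```text
at [ 0.5115 -0.2135  0.2628] yaw 93.0 F [-0.2  0.5 -0.7] w 0.178 t 17.15 tilt [-0.001  0.026]
[[-31, -13, 9, 0.0], [-31, -13, 9, -0.0]]
```

step_arm([
  [-20, -9, 4, 0],
  [-20, -9, 4, 0],
  [-16, -6, 2, 0],
  [0, 0, 0, 0],
])

```text
time: 17.55
tool_pos: [0.5693, -0.2298, 0.2484]
tool_rot: [-0.003, -0.028, 0.999, 0.015]
contact_force: [0.3, 0.8, -1.0]
gripper_width: 0.179
```

```bash
python3 p.py 93 .574,-.238,.235; python3 - <<'E'
from h import *
s=state()
from scipy.spatial.transform import Rotation as R
q=s["tool_rot"];z=R.from_quat([q[1],q[2],q[3],q[0]]).as_matrix()[:,2];tip=s["tool_pos"]+.098*z
print("tip",tip.round(4))
a=[]
for c,b in(("scene",(290,230,380,350)),("top",(340,160,420,250))):
    im,d=grab_frame(c);np.savez(c+"5.npz",im=im,d=d);W=world(c,d)
    print(c,"tip px",proj(c,tip).round(1),"hole nominal",proj(c,[.5735,-.2355,.104]).round(1))
    k=(W[...,2]>.12)&(W[...,2]<.2)&(abs(W[...,0]-.572)<.03)&(abs(W[...,1]+.236)<.03)
    qv=W[k];
    for lo,hi in((.12,.15),(.15,.18),(.18,.21)):
        e=qv[(qv[:,2]>lo)&(qv[:,2]<hi)]
        if len(e):print(lo,len(e),np.median(e,0).round(4))
    cr=im[b[1]:b[3],b[0]:b[2]];a.append(cv2.resize(cr,(400,int(400*cr.shape[0]/cr.shape[1])),interpolation=2))
h=max(x.shape[0] for x in a);a=[np.pad(x,((0,h-x.shape[0]),(0,0),(0,0))) for x in a]
save("c5",np.hstack(a))
E
```

```text
at [ 0.5693 -0.2298  0.2484] yaw 93.3 F [ 0.3  0.8 -1. ] w 0.179 t 17.55 tilt [-0.007  0.03 ]
[[-4, -8, 13, 0.3]]
tip [ 0.5687 -0.2269  0.1505]
scene tip px [329.7 271.8] hole nominal [331.8 286.4]
0.15 21 [ 0.5676 -0.2297  0.1686]
0.18 22 [ 0.5678 -0.2302  0.1892]
top tip px [384.2 208.6] hole nominal [381.  209.1]
0.15 10 [ 0.5669 -0.2221  0.1651]
0.18 10 [ 0.5669 -0.223   0.19  ]
```

View pics/c5.png

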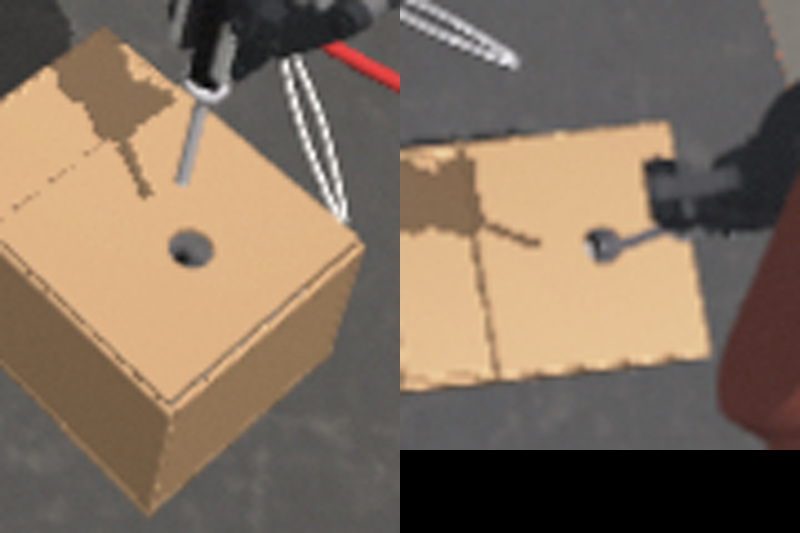

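The rod tip is at scene crop (182,183) and top crop (612,243), and the hole is at scene crop (191,248) and top crop (600,245). Both cameras agree that the tip needs about +5 mm in x and -9 mm in y.

step_arm([
  [-3, -5, 8, 0],
  [-2, -5, 10, 0],
  [0, 0, 10, 0],
  [0, 0, 0, 0],
])

```text
time: 18.05
tool_pos: [0.5718, -0.2378, 0.2186]
tool_rot: [-0.003, -0.028, 0.999, 0.015]
contact_force: [0.4, -1.0, -1.0]
gripper_width: 0.18
```

```bash
cat > tip.py <<'E'
from h import *
from scipy.spatial.transform import Rotation as R
s=state();q=s["tool_rot"];M=R.from_quat([q[1],q[2],q[3],q[0]]).as_matrix();tip=s["tool_pos"]+.098*M[:,2]
print("tip",tip.round(4),"need tool-xyz mm",((np.array([.5735,-.2355,.067])-tip)@M*1000).round(1),"tilt",M[:2,2].round(3),"F",s["contact_force"].round(1),"t",s["time"])
im,d=grab_frame("scene");print("scene tip px",proj("scene",tip).round(1))
save("s6",im,(300,240,370,310),8)
E
python3 tip.py
```

```text
tip [ 0.5711 -0.2349  0.1207] need tool-xyz mm [-2.6 -2.3 53.6] tilt [-0.007  0.03 ] F [ 0.4 -1.  -1. ] t 18.05
scene tip px [331.7 282.4]
```

View pics/s6.png

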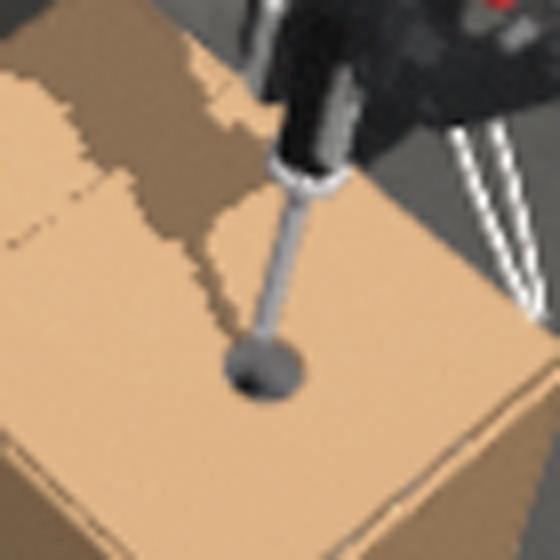

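The tip is now directly over the hole (tip at crop (262,335), hole centre at (264,370)). Descending in stages.

step_arm([
  [-2, -1, 9, 0],
  [0, -1, 9, 0],
  [0, 0, 9, 0],
  [0, 0, 9, 0],
  [0, 0, 5, 0],
  [0, 0, 0, 0],
])

```text
time: 18.7
tool_pos: [0.5739, -0.2387, 0.1748]
tool_rot: [-0.003, -0.028, 0.999, 0.015]
contact_force: [-0.1, 0.4, -0.5]
gripper_width: 0.176
```

```bash
python3 tip.py
```

```text
tip [ 0.5733 -0.2359  0.0768] need tool-xyz mm [-0.3  0.1  9.8] tilt [-0.006  0.029] F [-0.1  0.4 -0.5] t 18.7
scene tip px [330.3 293.6]
```

step_arm([
  [0, 0, 3, 0],
  [0, 0, 3, 0],
  [0, 0, 2, 0],
  [0, 0, 0, 0],
])

```text
time: 19.15
tool_pos: [0.5749, -0.239, 0.1686]
tool_rot: [-0.001, -0.028, 0.999, 0.014]
contact_force: [-0.7, -0.1, 1.1]
gripper_width: 0.177
```

```bash
python3 tip.py
```

```text
tip [ 0.5746 -0.2363  0.0706] need tool-xyz mm [1.1 0.8 3.6] tilt [-0.003  0.028] F [-0.7 -0.1  1.1] t 19.15
scene tip px [330.6 295. ]
```

step_arm([
  [1, 0, 2, 0],
  [0, 0, 2, 0],
  [0, 0, 1, 0],
  [0, 0, 0, 0],
])

```text
time: 19.6
tool_pos: [0.5748, -0.2391, 0.1655]
tool_rot: [0.0, -0.028, 1.0, 0.013]
contact_force: [-0.0, 0.5, 2.5]
gripper_width: 0.174
```

```bash
python3 tip.py
```

```text
tip [ 0.5747 -0.2364  0.0675] need tool-xyz mm [1.2 1.  0.5] tilt [-0.     0.027] F [-0.   0.5  2.5] t 19.6
scene tip px [330.5 295.8]
```

step_arm([
  [0, 0, 2, 0],
  [0, 0, 1.5, 0],
  [0, 0, 0, 0],
])

```text
time: 19.95
tool_pos: [0.5752, -0.2392, 0.1636]
tool_rot: [0.001, -0.028, 1.0, 0.013]
contact_force: [-1.0, 1.5, 3.2]
gripper_width: 0.177
```

step_arm([
  [0, 0, 1, 0],
  [0, 0, 0, 0],
])

```text
time: 20.15
tool_pos: [0.5754, -0.2393, 0.1636]
tool_rot: [0.001, -0.029, 1.0, 0.013]
contact_force: [-2.4, 0.8, 3.1]
gripper_width: 0.177
```

step_arm([
  [0, 0, 2, 0],
  [0, 0, 2, 0],
])

```text
time: 20.35
tool_pos: [0.5764, -0.2396, 0.163]
tool_rot: [0.002, -0.029, 1.0, 0.012]
contact_force: [-3.7, 1.7, 11.9]
gripper_width: 0.179
```

step_arm([
  [0, 0, 3, 0],
])

```text
time: 20.45
tool_pos: [0.5771, -0.2398, 0.1628]
tool_rot: [0.003, -0.029, 1.0, 0.012]
contact_force: [-1.5, 2.2, 14.0]
gripper_width: 0.179
```

step_arm([
  [2, 0, 1, 0],
])

```text
time: 20.55
tool_pos: [0.5763, -0.2402, 0.1635]
tool_rot: [0.005, -0.029, 1.0, 0.011]
contact_force: [1.5, 1.5, 3.8]
gripper_width: 0.173
```

```bash
for i in 1 2 3 4 5; do python3 tip.py; done; python3 p.py; python3 - <<'E'
from h import *
a=[]
for c,b in(("scene",(290,220,380,350)),("top",(330,160,420,250))):
    im,d=grab_frame(c);cr=im[b[1]:b[3],b[0]:b[2]];a.append(cv2.resize(cr,(400,int(400*cr.shape[0]/cr.shape[1])),interpolation=2))
h=max(x.shape[0] for x in a);save("c7",np.hstack([np.pad(x,((0,h-x.shape[0]),(0,0),(0,0))) for x in a]))
E
```

```text
tip [ 0.5771 -0.238   0.0655] need tool-xyz mm [ 3.4  2.7 -1.5] tilt [0.008 0.023] F [1.5 1.5 3.8] t 20.55
scene tip px [331.8 296.3]
tip [ 0.5771 -0.2382  0.0654] need tool-xyz mm [ 3.4  2.9 -1.6] tilt [0.009 0.023] F [-0.2  0.7  6.4] t 20.6
scene tip px [331.8 296.4]
tip [ 0.5772 -0.2383  0.0653] need tool-xyz mm [ 3.5  3.  -1.6] tilt [0.009 0.023] F [-0.1 -0.2  7.1] t 20.65
scene tip px [331.9 296.4]
tip [ 0.5772 -0.2384  0.0654] need tool-xyz mm [ 3.5  3.1 -1.6] tilt [0.009 0.022] F [0.6 0.6 6.3] t 20.7
scene tip px [331.9 296.4]
tip [ 0.5773 -0.2384  0.0654] need tool-xyz mm [ 3.6  3.2 -1.6] tilt [0.009 0.022] F [-0.2  0.1  7.2] t 20.75
scene tip px [332.  296.4]
at [ 0.5764 -0.2406  0.1633] yaw 93.3 F [0.4 0.5 7.4] w 0.173 t 20.8 tilt [0.009 0.022]
```

View pics/c7.png

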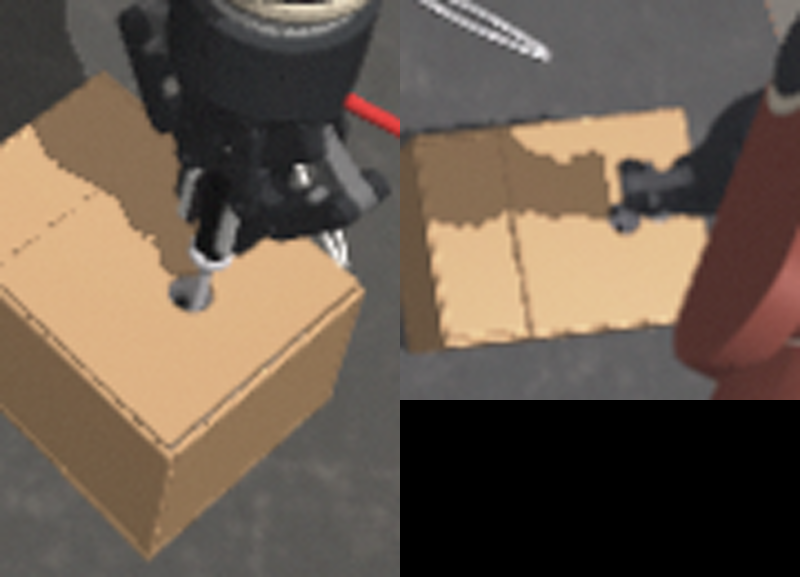

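The rod passes through the hole at scene crop (195,292) without touching its rim. The force is steady at about 7 N, above the 4 N needed, at the hard stop about 6 mm below first contact. Handing in.

```bash
python3 -c "
from h import *
print(job_done()); s=state();print(s['contact_force'],s['tool_pos'],s['gripper_width'],s['time'])"
```

```text
the job is handed in; nothing more can be done
None
the job is handed in; nothing more can be done
```

The job is handed in. I folded the short flap flat first, then the long flap over it. I then took the black stylus from its stand, carried it round the front of the tester, and pressed the logger's button through the hole. The whole job took about 21 s of the 72 s allowed.

**Last checks before hand-in:**
- **Flaps:** both lie flat, at about 0.10 m by depth, with the long one on top in the picture.
- **Button:** the force rose gently over about 6 mm of travel and then jumped at a hard stop. It peaked briefly at 14 N, and I eased it to a steady 7 N hold, above the 4 N needed. I inferred full travel from force and height, because the button itself could not be seen.
- **Grip:** the opening is about 15 mm, with the stylus handle still held.

**What disagreed:** the two cameras differed by about 5 mm in y, so I used the average and confirmed the tip over the hole in a close view. The tool is tilted by about 1.4°, and the tip sits about 4–5 mm off my estimate of the hole's centre, which still leaves it clear of the rim.

I did not measure the bystanders again at the end. I never worked near them, and the arm only brushed the flaps and the stylus.

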